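# Clear the hob and switch it on

### The arm

A 6-joint arm with a two-finger parallel gripper is mounted at the origin on the work surface. World frame = base frame: x ahead of the robot, y to its left, z up, the work surface at z = 0. Lengths are in m, angles in rad, forces in N, time in s.
With the tool pointing down it reaches from about 0.35 to 0.975 m from the base axis. Payload 4.9 kg.
Tool frame: the origin (TCP) lies at the very end of the fingers, on their centre line; the grasp point (between the pads) lies 19 mm behind it; x points along the fingers, y is the direction in which the jaws open and shut, and the axes are right-handed (so a half turn about x gives the same grasp; the last joint's range is limited). The gripper opens to 85 mm and grips with 20 to 120 N. Pads are 22 mm wide; open, the fingers measure 114 mm over their backs; the gripper's body (76 mm by 85 mm) begins 54 mm behind the grasp point. The pads swing forward as they close: fully open they stand 13 mm farther back than shut.
Start: joints at [1.094, 0.053, 1.613, -0, 1.476, -0.119], TCP at [0.219, 0.585, 0.231] pointing down, gripper open.
Joint ranges: [-3.01, 3.01], [-1.01, 2.22], [0.06, 2.58], [-1.02, 4.17], [0.09, 2.62], [-3.14, 3.14]. Speed limits (rad/s): [2.57, 2.57, 3.14, 3.14, 3.14, 3.14].

### API

Orientations are given as a rotation vector (axis times angle).
In Python, from station import ctrl, get_image, calibration, finish_job, search_frame, cut_out, mark_of gives the robot as it stands. The module is installed in compiled form; this text tells all that it offers.
- The arm moves only by the tool arm_command, never from a script. Its argument "plan" is a list that holds one entry, the list of rows, each a list of 7 numbers: the shift along the tool's x, y, z in m, then the turn, a rotation vector about the tool's x, y, z in degrees, then the finger opening in m, from 0 to 0.0854. A call has 1 to 20 rows; each row shifts and turns the pose as measured when the row begins, along the tool's axes as they then stand; what a row does not reach is not made up. A row lasts 1/12 s, in which the tool goes at most 41.7 mm and 7.16 degrees, less where a joint would pass 70% of its speed; a pose out of reach is approached as far as the arm can. A call with a gripper value outside its range is refused whole. The fingers move at their own pace and stop on an object; "squeeze" is the grip in N (left out, the last holds). Time passes only in rows, so rows that do not move let the fingers close. It gives the time, the measured TCP pose, the force and the opening at its end, in the units of the state.
- ctrl.get_obs(): the state, without advancing time (a new reading comes with each control period).
- get_image(name): name is "scene" or "top" or "wrist"; returns the picture (420x560x3 uint8, red, green, blue); there is no depth.
- calibration(name): a dict with "fx", "fy", "cx", "cy" (pixels), "cam_to_world" (4x4, takes a point from camera to world coordinates); the wrist camera has in their place "hand_eye" (4x4, takes a point from camera to tool coordinates, whose origin is the TCP and whose axes are the tool frame's). Camera axes: x right, y down, z forward; pixel columns grow to the right and rows downward; lengths in m; the calibration is good to about 2 mm. A picture is of the moment at which its call begins: read the wrist's pose just before it. calibration takes no time and is no camera call.
- finish_job(): hands the job in, once; it reports no verdict.
Trained networks look in the newest picture that a camera, given by its name, has taken for a name from the list of things; names that differ only in an ending like _2 or _b are one class to them, and where a whole thing is asked for, a point or a joint stands for the part that bears it (a point fixed in the world has none). Each returns a list of dicts, best first, with "conf" (0 to 1); they miss things now and then, are a little off and sometimes report something else, mostly with a low value. They report only what shows in the picture. A call takes as long as a camera call. They do not tell look-alikes from the thing itself.
- search_frame(camera, thing): "at" ([x, y, z] in m, in the coordinates of the camera as it stood for that picture, good to about 4 mm: the middle of the surface that is visible of it).
- cut_out(camera, thing): "mask" (420x560 bool, what is visible of it).
- mark_of(camera, thing): "at" ([x, y, z] in m, in the coordinates of the camera as it stood for that picture, good to about 4 mm: a listed point, or the origin of a listed thing).
The state is a dict: "t": time; "q": joint angles; "dq": joint speeds; "effort": joint torques, N m; "tool_pos": TCP position; "tool_rot": TCP orientation; "contact_force": force on the tool from outside, world axes, zero at the start; "wrist_torque": the same for the moment, N m; "opening": finger opening in m.
Only numpy, scipy, OpenCV 4.12 (cv2) and the standard library are available. Lean on these libraries where they do the work, as an engineer would, in place of code of your own. Each camera call takes 0.05 s, during which the arm holds its last target. There are 200 camera calls.

### The job

Get the portable hob ready: with the scraper block, sweep all three toast crusts off the glass into the crumb tray beside it, without the hand touching them, and stand the scraper upright back on the cutting board. Only then switch the hob on by pressing fully down, one at a time and letting each spring back up, the large round key, then the triangular key, then the long bar key. Press no other key, leave the pot on the glass and everything else where it is.

Things in the scene. Friction and masses are not known exactly. Their poses are not given: they have to be found in the camera images.
- hob: Portable electric hob, fixed to the counter: 360 deep (x) x 380 wide (y) x 50 mm high, white body. Origin at the centre of its underside, x points to its rear, y to its left, z up. The dark glass is the flat top (50 mm above the origin) from x = -103 mm to the rear; a 75 mm deep steel strip along the front (middle at x = -142.5 mm, same height) carries five white keys in a row.
- tray: Open aluminium crumb tray, fixed right beside the hob, on its left or its right (4 mm gap): 300 (x) x 150 (y) x 30 mm high, walls 4 mm, floor 4 mm. Origin at the centre of its underside; axes parallel to the hob's.
- board: Cutting board (white with red rim), fixed beside the hob on the side where the tray is not: 300 (x) x 150 (y) x 15 mm. Origin at the centre of its underside; axes parallel to the hob's.
- scraper: Scraper block standing on the cutting board: black rubber foot 150 (x) x 36 (y) x 14 mm, on it a wooden grip rib 110 (x) x 22 (y) mm that reaches up to 60 mm. Origin at the centre of its underside, z up; 220 g.
- crust0: Loose toast crust lying on the glass of the hob, 60 (x) x 22 (y) x 12 mm, light; brown. Origin at the centre of its underside.
- crust1: Loose toast crust lying on the glass of the hob, 60 (x) x 22 (y) x 12 mm, light; brown. Origin at the centre of its underside.
- crust2: Loose toast crust lying on the glass of the hob, 60 (x) x 22 (y) x 12 mm, light; brown. Origin at the centre of its underside.
- key_round (a joint): Travel of the large round key: 0 up, 0.006 m fully down; spring return, about 5 N fully down, works at 0.0045 m.
- round_top (a point): Centre of the top face of the large round key, 46 mm across; white plastic, 10 mm proud of the steel strip. The five keys stand 66 mm apart in any order along the strip.
- key_triangle (a joint): Travel of the triangular key: 0 up, 0.006 m fully down; spring return, about 5 N fully down, works at 0.0045 m.
- triangle_top (a point): Centre of the top face of the triangular key (equilateral, corners 29 mm from its centre); white plastic, 10 mm proud of the steel strip. The five keys stand 66 mm apart in any order along the strip.
- key_bar (a joint): Travel of the long narrow bar key: 0 up, 0.006 m fully down; spring return, about 5 N fully down, works at 0.0045 m.
- bar_top (a point): Centre of the top face of the long narrow bar key, 60 x 18 mm, its length running front to back; white plastic, 10 mm proud of the steel strip. The five keys stand 66 mm apart in any order along the strip.
- key_cross (a joint): Travel of the plus-shaped key: 0 up, 0.006 m fully down; spring return, about 5 N fully down, works at 0.0045 m.
- cross_top (a point): Centre of the top face of the plus-shaped key, 48 mm across its 15 mm arms (not to be pressed); white plastic, 10 mm proud of the steel strip. The five keys stand 66 mm apart in any order along the strip.
- key_dot (a joint): Travel of the small round key: 0 up, 0.006 m fully down; spring return, about 5 N fully down, works at 0.0045 m.
- dot_top (a point): Centre of the top face of the small round key, 26 mm across (not to be pressed); white plastic, 10 mm proud of the steel strip. The five keys stand 66 mm apart in any order along the strip.
- pot: Small steel pot on the rear half of the glass, 100 mm wide, 85 mm high, two small side handles reaching about 25 mm further along the hob's y. Bystander. Origin at the centre of its underside.
- knife: Paring knife lying across the board's front end, 140 mm long (x, handle to -x), 14 mm high. Bystander.
- mug: White mug, 80 mm wide, 90 mm high, on the counter between the robot and the hob, off to one side. Bystander.
- jar: Amber jar, 68 mm wide, 100 mm high, on the counter between the robot and the hob, off to one side. Bystander.
Things that resemble listed ones, but are neither listed nor needed, are in the scene too. Leave any blue or turquoise look-alike of the crust0 alone.

How it is judged:
On the way, in this order (a step that is already met when the one before it is completed fails the run):
1. all three crusts lie in the tray (x of crust0 in the frame of tray between -0.15 and 0.15 m and y of crust0 in the frame of tray between -0.075 and 0.075 m and height (world z) of each of crust0, crust1, crust2 below 0.048 m and x of crust1 in the frame of tray between -0.15 and 0.15 m and y of crust1 in the frame of tray between -0.075 and 0.075 m and x of crust2 in the frame of tray between -0.15 and 0.15 m and y of crust2 in the frame of tray between -0.075 and 0.075 m), for 0.2 s.
2. the scraper stands on the board, released (z of scraper in the frame of board between 0.011 and 0.019 m and x of scraper in the frame of board between -0.14 and 0.14 m and y of scraper in the frame of board between -0.07 and 0.07 m and angle between scraper's own z axis and vertical below 0.1 rad and contact force between the fingers and scraper below 0.1 N and linear speed of scraper below 0.02 m/s), for 0.2 s.
3. the large round key is down, the others up (value of joint key_round above 0.0045 m and value of joint each of key_triangle, key_bar, key_cross, key_dot below 0.002 m), for 0.05 s.
4. the triangular key is down, the others up (value of joint key_triangle above 0.0045 m and value of joint each of key_round, key_bar, key_cross, key_dot below 0.002 m), for 0.05 s.
5. the long bar key is down, the others up (value of joint key_bar above 0.0045 m and value of joint each of key_round, key_triangle, key_cross, key_dot below 0.002 m), for 0.05 s.
At the end, for the whole second after the job is handed in: All three crusts lie at rest in the tray (centres inside its 300 x 150 mm outline, below 48 mm), the scraper stands upright (within 0.1 rad) and released on the cutting board with its centre over it (x within 140, y within 70 mm of the board's centre), and all five keys are up (under 2 mm) (all of step 1 and all of step 2 and value of joint each of key_round, key_triangle, key_bar, key_cross, key_dot below 0.002 m and linear speed of each of crust0, crust1, crust2 below 0.02 m/s); the robot touches nothing.
It fails at once if a crust is touched by the hand or arm (contact force between any of the fingers, the arm and crust0 above 0.3 N or contact force between any of the fingers, the arm and crust1 above 0.3 N or contact force between any of the fingers, the arm and crust2 above 0.3 N).
It fails at once if the plus-shaped or the small round key is pressed (over 3 mm) (value of joint any of key_cross, key_dot above 0.003 m).
It fails at once if a key is pressed (over 4 mm) before the crusts are all in the tray and the scraper is back on the board (value of joint any of key_round, key_triangle, key_bar, key_cross, key_dot above 0.004 m and not ((x of crust0 in the frame of tray between -0.15 and 0.15 m and y of crust0 in the frame of tray between -0.075 and 0.075 m and height (world z) of each of crust0, crust1, crust2 below 0.048 m and x of crust1 in the frame of tray between -0.15 and 0.15 m and y of crust1 in the frame of tray between -0.075 and 0.075 m and x of crust2 in the frame of tray between -0.15 and 0.15 m and y of crust2 in the frame of tray between -0.075 and 0.075 m) and (z of scraper in the frame of board between 0.011 and 0.019 m and x of scraper in the frame of board between -0.14 and 0.14 m and y of scraper in the frame of board between -0.07 and 0.07 m and angle between scraper's own z axis and vertical below 0.1 rad))).
It fails at once if two keys are down (over 3 mm) at once (value of joint each of key_round, key_triangle above 0.003 m or value of joint each of key_round, key_bar above 0.003 m or value of joint each of key_triangle, key_bar above 0.003 m).
It fails at once if the pot is moved over 20 mm or a bystander over 30 mm (distance of pot from where it was at the start of the episode above 0.02 m or distance of any of knife, mug, jar from where it was at the start of the episode above 0.03 m).
It also fails if it takes over 70 s, if anything falls off the work surface, if the arm or the gripper's body presses on something with over 40 N, if the wrist force passes 120 N, or if a joint passes its speed limit or range.

## Working session

There is one attempt and no reset: what is moved stays moved. The work goes in short steps, Python scripts to look and compute and a tool call to move; the robot and the scene stay as the last step left them, time stands still between calls to the robot, and variables do not carry over. Pictures are saved under pics/ and viewed, about 8 in all and at most 12, crops included, and the job is handed in when it is done.

Besides the shell and the picture viewer there is one more tool, called after "Emit:" in YAML: its name, and indented under it one key for each argument. arm_command: Moves the arm, as the interface text tells. Its arguments: {"type":"object","properties":{"plan":{"type":"array","items":{"type":"array","items":{"type":"array","items":{"type":"number"}}}},"squeeze":{"type":"number"}},"required":["plan"]}

```bash
mkdir -p pics; cat > h.py <<'E'
import numpy as np, cv2
from scipy.spatial.transform import Rotation as R
from station import ctrl,get_image,calibration,finish_job,search_frame,cut_out,mark_of
def T(cam):
    c=calibration(cam)
    if cam!='wrist': return np.array(c['cam_to_world'])
    o=ctrl.get_obs(); M=np.eye(4); M[:3,:3]=R.from_rotvec(o['tool_rot']).as_matrix(); M[:3,3]=o['tool_pos']
    return M@np.array(c['hand_eye'])
def w(M,p): return (M@np.r_[p,1])[:3]
def px(cam,M,P):
    c=calibration(cam); q=np.linalg.inv(M)@np.r_[P,1]; return np.array([c['fx']*q[0]/q[2]+c['cx'],c['fy']*q[1]/q[2]+c['cy']])
def onplane(cam,M,uv,z):
    c=calibration(cam); d=M[:3,:3]@np.array([(uv[0]-c['cx'])/c['fx'],(uv[1]-c['cy'])/c['fy'],1]); o=M[:3,3]; return o+d*(z-o[2])/d[2]
def save(cam,name):
    M=T(cam); im=get_image(cam); cv2.imwrite('pics/'+name,im[:,:,::-1]); return M,im
E
python3 - <<'E'
from h import *
for c in('top','scene'):
    M,im=save(c,c+'0.png')
    for n in ['hob','tray','board','scraper','crust0','round_top','triangle_top','bar_top','cross_top','dot_top','pot','knife','mug','jar']:
        for d in mark_of(c,n)[:5]:
            P=w(M,d['at']); print(c,n,round(d['conf'],2),P.round(3),px(c,M,P).round())
o=ctrl.get_obs();print(o)
a=cv2.imread('pics/top0.png');b=cv2.imread('pics/scene0.png')
E
```

```text
top hob 0.69 [ 0.613  0.035 -0.002] [283. 166.]
top tray 0.8 [0.583 0.305 0.002] [169. 177.]
top board 0.79 [ 0.628 -0.228  0.006] [395. 161.]
top board 0.51 [ 0.263  0.259 -0.001] [183. 315.]
top board 0.49 [0.614 0.037 0.001] [282. 166.]
top scraper 0.78 [ 0.644 -0.228  0.011] [395. 154.]
top crust0 0.83 [ 0.579 -0.05   0.055] [321. 177.]
top crust0 0.82 [0.576 0.118 0.052] [245. 178.]
top crust0 0.71 [0.567 0.038 0.049] [281. 182.]
top crust0 0.71 [0.464 0.157 0.059] [226. 227.]
top crust0 0.67 [0.346 0.003 0.003] [295. 281.]
top round_top 0.89 [ 0.477 -0.041  0.059] [317. 222.]
top triangle_top 0.59 [0.475 0.026 0.064] [286. 223.]
top cross_top 0.64 [ 0.482 -0.112  0.063] [349. 220.]
top cross_top 0.57 [ 0.476 -0.039  0.062] [316. 223.]
top dot_top 0.54 [0.471 0.085 0.061] [259. 224.]
top pot 0.72 [0.734 0.059 0.049] [273. 110.]
top knife 0.89 [ 0.504 -0.247  0.017] [405. 213.]
top mug 0.9 [0.262 0.261 0.001] [182. 316.]
top mug 0.37 [ 0.265 -0.278  0.001] [419. 319.]
top jar 0.55 [ 0.266 -0.276  0.004] [418. 319.]
scene hob 0.75 [0.617 0.036 0.002] [307. 269.]
scene hob 0.44 [ 0
[... 971 characters left out ...]
91 [ 0.265 -0.273  0.002] [150. 174.]
{'t': 1.5, 'q': array([ 1.09401413e+00,  5.27059772e-02,  1.61291915e+00,  6.76724991e-06,
        1.47595325e+00, -1.18972569e-01]), 'dq': array([ 3.79233229e-05,  4.55532609e-04,  7.29531056e-05, -2.32676226e-04,
       -2.42176558e-03,  1.83942609e-04]), 'effort': array([-8.71993725e-04, -3.93668425e+01, -3.70452726e+01, -1.95786606e-04,
        5.45743205e-04,  7.18121413e-06]), 'tool_pos': array([0.21886502, 0.58541079, 0.23128841]), 'tool_rot': array([ 0.28076473,  1.55250411, -0.28074008]), 'contact_force': array([-0.21330097,  0.06713323, -0.90065527]), 'wrist_torque': array([ 0.07870189,  0.02680215, -0.0169499 ]), 'opening': 0.0856467691986779}
```

```bash
python3 - <<'E'
import cv2
a=cv2.imread('pics/top0.png')[70:310,130:450]
cv2.imwrite('pics/topc.png',cv2.resize(a,None,fx=2.5,fy=2.5,interpolation=cv2.INTER_CUBIC))
E
```

```text
(no output)
```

View pics/topc.png

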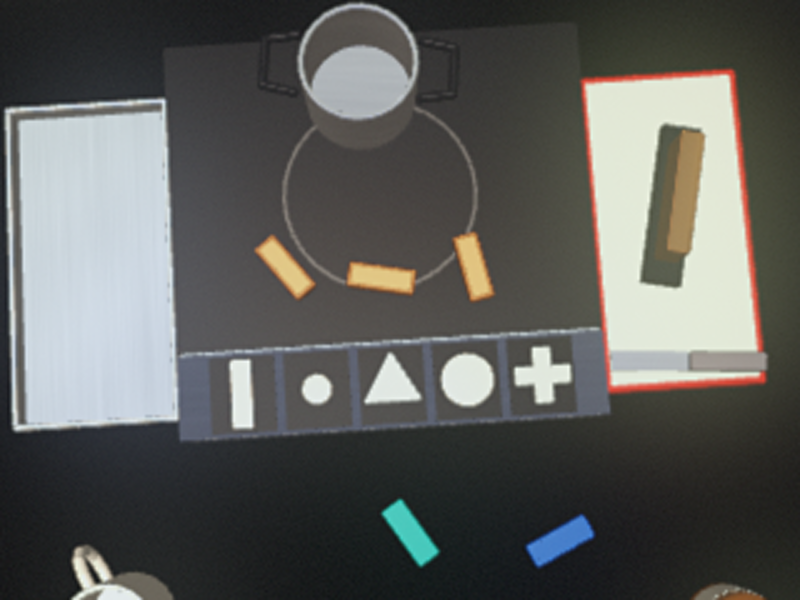

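View pics/scene0.png

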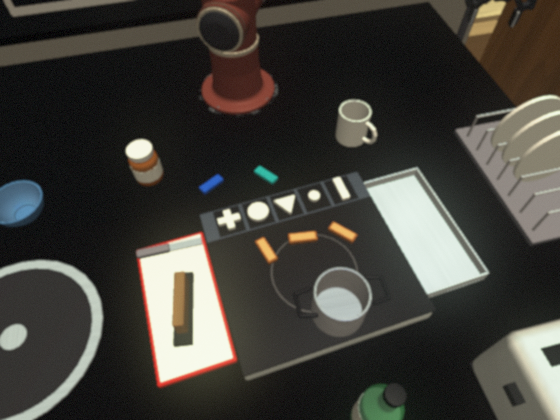

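Top view: the tray is at left (+y) and the board at right (−y). Keys run left to right: bar (240,395), dot (317,390), triangle (390,380), round (467,380), cross (542,375).

Crust candidates: three brown crusts at (285,267), (381,278) and (474,266), which I'll use. The turquoise one at (410,532) and the blue one at (560,540) are look-alikes on the counter and stay put. The scraper is at (672,205), with the knife in front of it at (690,362).

Next I'll plan a move to look from close by.

```bash
cat >> h.py <<'E'
def plan(P,yaw=None,step=0.04):
    """world target P; yaw=angle of the jaw (tool y) line in world xy (deg). prints turn rows then shift rows"""
    o=ctrl.get_obs(); A=R.from_rotvec(o['tool_rot']); m=A.as_matrix()
    B=A
    if yaw is not None:
        a=np.radians(yaw); y=np.array([np.cos(a),np.sin(a),0]); 
        if y@m[:,1]<0:y=-y
        x=np.array([0,0,-1.]); B=R.from_matrix(np.c_[x,y,np.cross(x,y)])
    rv=np.degrees((A.inv()*B).as_rotvec()); n=int(np.ceil(np.linalg.norm(rv)/6.5))
    if n: print('turn',n,'rows of',(rv/n).round(2))
    d=B.inv().apply(np.array(P)-o['tool_pos']); k=int(np.ceil(np.linalg.norm(d)/step))
    if k: print('shift',k,'rows of',(d/k).round(4),' total',d.round(4))
def st():
    o=ctrl.get_obs(); m=R.from_rotvec(o['tool_rot']).as_matrix()
    print('t',o['t'].__round__(2),'pos',o['tool_pos'].round(4),'x',m[:,0].round(3),'y',m[:,1].round(3),'F',np.round(o['contact_force'],1),'op',round(o['opening'],4),'q',o['q'].round(2))
E
python3 - <<'E'
from h import *
st(); print(np.array(calibration('wrist')['hand_eye']).round(3),calibration('wrist')['fx'])
plan([0.55,-0.12,0.34],94)
E
```

```text
t 1.5 pos [0.2189 0.5854 0.2313] x [ 0.  0. -1.] y [0.35  0.937 0.   ] F [-0.2  0.1 -0.9] op 0.0856 q [ 1.09  0.05  1.61  0.    1.48 -0.12]
[[ 0.    -0.317  0.948 -0.143]
 [ 1.    -0.    -0.    -0.   ]
 [ 0.     0.948  0.317 -0.081]
 [ 0.     0.     0.     1.   ]] 340.77839644581894
turn 4 rows of [-6.13 -0.   -0.  ]
shift 20 rows of [-0.0054 -0.0363  0.0141]  total [-0.1087 -0.7268  0.2811]
```

Emit:
arm_command:
  plan:
    - [[-0.01,0,0,-6.13,0,0,0.085],[-0.02,0,0,-6.13,0,0,0.085],[-0.02,0,0,-6.13,0,0,0.085],[-0.02,0,0,-6.13,0,0,0.085],[-0.01,-0.037,0.014,0,0,0,0.085],[-0.01,-0.037,0.014,0,0,0,0.085],[-0.01,-0.037,0.014,0,0,0,0.085],[0,-0.037,0.014,0,0,0,0.085],[0,-0.037,0.014,0,0,0,0.085],[0,-0.037,0.014,0,0,0,0.085],[0,-0.037,0.014,0,0,0,0.085],[0,-0.037,0.014,0,0,0,0.085],[0,-0.037,0.014,0,0,0,0.085],[0,-0.037,0.014,0,0,0,0.085],[0,-0.037,0.014,0,0,0,0.085],[0,-0.037,0.014,0,0,0,0.085],[0,-0.037,0.014,0,0,0,0.085],[0,-0.037,0.014,0,0,0,0.085],[0,-0.037,0.014,0,0,0,0.085],[0,-0.037,0.014,0,0,0,0.085]]

```text
t: 3.17
tool_pos: [0.5061, -0.0024, 0.3396]
tool_rot: [-0.085, 1.557, 0.084]
contact_force: [0.9, 0.4, 0.5]
opening: 0.0848
```

```bash
python3 - <<'E'
from h import *
st()
M,im=save('wrist','w1.png')
print('cam',M[:3,3].round(3))
for n in ['hob','tray','board','scraper','crust0','round_top','triangle_top','bar_top','cross_top','dot_top','pot','knife']:
    for d in mark_of('wrist',n)[:4]:
        P=w(M,d['at']); print(n,round(d['conf'],2),P.round(3),px('wrist',M,P).round())
m=search_frame('wrist','scraper')
for d in m: print('scr surf',d['conf'],w(M,d['at']).round(3))
E
```

```text
t 3.17 pos [ 0.5061 -0.0024  0.3396] x [ 0.012  0.001 -1.   ] y [-0.108  0.994 -0.001] F [0.9 0.4 0.5] op 0.0848 q [-0.15 -0.28  1.74  0.    1.67 -1.83]
cam [ 0.424 -0.012  0.482]
hob 0.77 [0.62  0.034 0.003] [295. 234.]
hob 0.18 [ 0.649 -0.23   0.017] [117. 238.]
tray 0.59 [0.587 0.301 0.004] [474. 232.]
board 0.81 [ 0.629 -0.235  0.002] [118. 222.]
scraper 0.83 [ 0.648 -0.229  0.016] [118. 237.]
crust0 0.93 [0.571 0.028 0.05 ] [297. 213.]
crust0 0.84 [ 0.343  0.006 -0.001] [301.  29.]
crust0 0.83 [0.577 0.122 0.054] [366. 226.]
crust0 0.71 [ 0.343 -0.128 -0.004] [195.  17.]
round_top 0.93 [ 0.478 -0.044  0.063] [248. 138.]
triangle_top 0.63 [0.478 0.023 0.062] [303. 145.]
cross_top 0.75 [ 0.487 -0.105  0.06 ] [198. 141.]
dot_top 0.6 [0.47  0.089 0.057] [357. 144.]
pot 0.57 [0.74  0.054 0.051] [301. 321.]
pot 0.32 [ 0.507 -0.242  0.013] [105. 140.]
knife 0.87 [ 0.503 -0.241  0.012] [105. 137.]
scr surf 0.84 [ 0.634 -0.223  0.054]
```

View pics/w1.png

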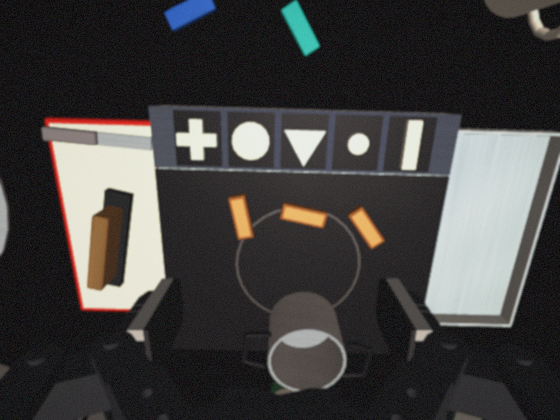

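Wrist view (u ≈ +y, v ≈ +x): scraper at (108,240) with its brown rib, crusts at (240,217), (303,215) and (366,228), and pot at (305,340). This agrees with the top view. Next I'll fit the hob frame and the scraper pose from silhouettes.

```bash
cat > fit.py <<'E'
from h import *
from scipy.optimize import minimize
def sil(cam,M,x,y,yaw,z0):
    im=np.zeros((420,560),np.uint8); r=R.from_euler('z',yaw).as_matrix()
    for L,W,a,b in((.150,.036,0,.014),(.110,.022,.014,.060)):
        c=np.array([r@[sx*L/2,sy*W/2,h]+[x,y,z0] for sx in(-1,1) for sy in(-1,1) for h in(a,b)])
        p=np.array([px(cam,M,q) for q in c])
        cv2.fillConvexPoly(im,cv2.convexHull((p*16).round().astype(np.int32)),1,shift=4)
    return im>0
def scr(x0,views):
    def cost(v):
        return -sum((sil(c,M,*v,)&m).sum()/(sil(c,M,*v)|m).sum() for c,M,m in views)
    S=np.array([np.array(x0)]+[np.array(x0)+d for d in np.diag([.012,.012,.12,.008])])
    s=minimize(cost,x0,method='Nelder-Mead',options=dict(initial_simplex=S,maxiter=250,xatol=2e-4))
    return s.x,-s.fun/len(views)
E
python3 - <<'E'
from fit import *
v=[]
for c in('top','scene','wrist'):
    M=T(c); get_image(c); d=cut_out(c,'scraper'); print(c,[(round(k['conf'],2),k['mask'].sum()) for k in d])
    if d: v.append((c,M,d[0]['mask']))
for s in([v[0]],[v[-1]],v): x,f=scr([.646,-.227,-.1,.015],s); print(x.round(4),np.degrees(x[2]).round(1),round(f,3))
# hob fit
from scipy.optimize import least_squares
pts=[((-.1425,-.066),(.477,-.040)),((-.1425,0),(.4755,.0255)),((-.1425,-.132),(.4835,-.108)),((-.1425,.066),(.470,.088)),((-.1425,.132),(.463,.159)),((0,.269),(.585,.303)),((0,-.269),(.628,-.232)),((0,0),(.6165,.035))]
f=lambda p:np.concatenate([R.from_euler('z',p[2]).as_matrix()[:2,:2]@a+p[:2]-b for a,b in pts])
s=least_squares(f,[.61,.03,.08]); print(s.x.round(4),np.degrees(s.x[2]),(f(s.x)*1e3).round(0).tolist())
E
```

```text
top [(0.71, np.int64(464))]
scene [(0.84, np.int64(1544)), (0.54, np.int64(307)), (0.34, np.int64(98))]
wrist [(0.85, np.int64(3612)), (0.4, np.int64(815))]Traceback (most recent call last):
  File "<stdin>", line 6, in <module>
  File "fit.py", line 14, in scr
    s=minimize(cost,x0,method='Nelder-Mead',options=dict(initial_simplex=S,maxiter=250,xatol=2e-4))
    res = _minimize_neldermead(fun, x0, args, callback, bounds=bounds,
                               **options)
    fxr = func(xr)
    fx = function(np.copy(x), *(wrapper_args + args))
  File "fit.py", line 12, in cost
    return -sum((sil(c,M,*v,)&m).sum()/(sil(c,M,*v)|m).sum() for c,M,m in views)
            ~~~^^^^^^^^^^^^^^^^^^^^^^^^^^^^^^^^^^^^^^^^^^^^^^^^^^^^^^^^^^^^^^^^^
  File "fit.py", line 12, in <genexpr>
    return -sum((sil(c,M,*v,)&m).sum()/(sil(c,M,*v)|m).sum() for c,M,m in views)
                                        ~~~^^^^^^^^
  File "fit.py", line 7, in sil
    p=np.array([px(cam,M,q) for q in c])
                ~~^^^^^^^^^
  File "h.py", line 11, in px
    c=calibration(cam); q=np.linalg.inv(M)@np.r_[P,1]; return np.array([c['fx']*q[0]/q[2]+c['cx'],c['fy']*q[1]/q[2]+c['cy']])
ValueError: time passes only in moves, steps and waits
```

```bash
python3 - <<'E'
s=open('h.py').read()
s=s.replace("def T(cam):","from station import calibration as _c\nfrom functools import lru_cache\ncalibration=lru_cache(None)(_c)\ndef T(cam):",1)
open('h.py','w').write(s)
E
python3 - <<'E'
from fit import *
v=[]
for c in('scene','wrist'):
    M=T(c); im=get_image(c); d=cut_out(c,'scraper')
    v.append((c,M,d[0]['mask']))
    print(c,np.argwhere(d[0]['mask']).min(0),np.argwhere(d[0]['mask']).max(0))
for s in([v[0]],[v[1]],v): x,f=scr([.646,-.227,-.1,.015],s); print(x.round(4),np.degrees(x[2]).round(1),round(f,3))
from scipy.optimize import least_squares
pts=[((-.1425,-.066),(.477,-.040)),((-.1425,0),(.4755,.0255)),((-.1425,-.132),(.4835,-.108)),((-.1425,.066),(.470,.088)),((-.1425,.132),(.463,.159)),((0,.269),(.585,.303)),((0,-.269),(.628,-.232)),((0,0),(.6165,.035))]
f=lambda p:np.concatenate([R.from_euler('z',p[2]).as_matrix()[:2,:2]@a+p[:2]-b for a,b in pts])
s=least_squares(f,[.61,.03,.08]); print(s.x.round(4),np.degrees(s.x[2]),(f(s.x)*1e3).round(0).tolist())
E
```

```text
scene [272 171] [347 192]
wrist [189  85] [290 131]
[ 0.6488 -0.2297 -0.0976  0.0197] -5.6 0.922
[ 0.6551 -0.2371 -0.147   0.0029] -8.4 0.968
[ 0.6487 -0.2298 -0.1312  0.0145] -7.5 0.921
[0.6136 0.0358 0.0781] 4.473845849914135 [-0.0, -1.0, -4.0, -1.0, -2.0, 1.0, -4.0, 2.0, -2.0, -3.0, 8.0, 1.0, 7.0, -0.0, -3.0, 1.0]
```

```bash
python3 - <<'E'
from h import *
st(); plan([.649,-.230,.16],82.5)
E
```

```text
t 4.37 pos [ 5.057e-01 -4.000e-04  3.392e-01] x [ 0.011  0.    -1.   ] y [-0.108  0.994 -0.001] F [ 0.5 -0.7  0.3] op 0.0853 q [-0.15 -0.28  1.75  0.    1.67 -1.83]
turn 3 rows of [ 4.56  0.21 -0.01]
shift 9 rows of [ 0.0199 -0.0232  0.0191]  total [ 0.1792 -0.209   0.172 ]
```

Emit:
arm_command:
  plan:
    - [[0,0,0,4.56,0.21,0,0.085],[0,0,0,4.56,0.21,0,0.085],[0,0,0,4.56,0.21,0,0.085],[0.02,-0.0232,0.0191,0,0,0,0.085],[0.02,-0.0232,0.0191,0,0,0,0.085],[0.02,-0.0232,0.0191,0,0,0,0.085],[0.02,-0.0232,0.0191,0,0,0,0.085],[0.02,-0.0232,0.0191,0,0,0,0.085],[0.02,-0.0232,0.0191,0,0,0,0.085],[0.02,-0.0232,0.0191,0,0,0,0.085],[0.02,-0.0232,0.0191,0,0,0,0.085],[0.02,-0.0232,0.0191,0,0,0,0.085],[0,0,0,0,0,0,0.085],[0,0,0,0,0,0,0.085]]

```text
t: 5.53
tool_pos: [0.6558, -0.242, 0.1537]
tool_rot: [0.113, 1.561, -0.108]
contact_force: [0.0, 0.5, -0.1]
opening: 0.0848
```

```bash
python3 - <<'E'
from fit import *
st()
v=[]
M,im=save('wrist','w2.png'); d=cut_out('wrist','scraper'); print([(k['conf'],k['mask'].sum()) for k in d])
if d:
    im=im.copy(); im[:,:,1][d[0]['mask']]=255; cv2.imwrite('pics/w2.png',im[:,:,::-1]); v=[('wrist',M,d[0]['mask'])]
    x,f=scr([.649,-.230,-.131,.015],v); print(x.round(4),np.degrees(x[2]).round(1),round(f,3))
plan([.649,-.230,.041],82.5)
E
```

```text
t 5.53 pos [ 0.6558 -0.242   0.1537] x [ 0.007  0.003 -1.   ] y [0.14  0.99  0.004] F [ 0.   0.5 -0.1] op 0.0848 q [-0.46  0.27  1.5   0.01  1.36 -1.89]
[(0.81, np.int64(8009))]
[ 0.65   -0.2309 -0.1361  0.0078] -7.8 0.974
turn 1 rows of [-0.51  0.42 -0.19]
shift 3 rows of [ 0.0378  0.0034 -0.0025]  total [ 0.1133  0.0101 -0.0076]
```

View pics/w2.png

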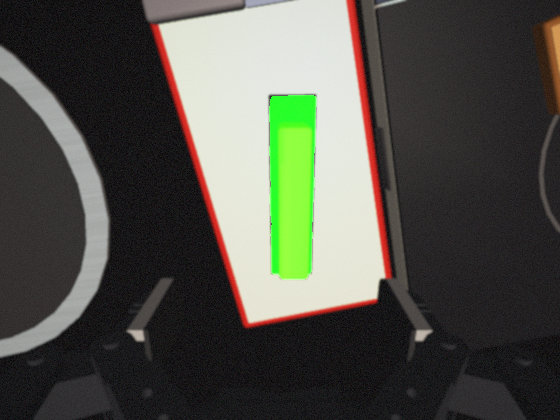

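The mask covers exactly the scraper, from (270,95) to (316,278), lined up with the jaws. The fit agrees with the earlier views, so I'll descend and grasp.

Emit:
arm_command:
  plan:
    - [[0,0.01,-0.007,-0.3,0.42,-0.19,0.085],[0.03,0,0,0,0,0,0.085],[0.03,0,0,0,0,0,0.085],[0.03,0,0,0,0,0,0.085],[0.018,0,0,0,0,0,0.085],[0,0,0,0,0,0,0.085],[0,0,0,0,0,0,0.085]]

```text
t: 6.22
tool_pos: [0.6544, -0.2214, 0.06]
tool_rot: [0.092, 1.549, -0.103]
contact_force: [-0.2, -0.2, 0.4]
opening: 0.0853
```

```bash
python3 - <<'E'
from h import *
st(); plan([.649,-.230,.041],82.3)
E
```

```text
t 6.22 pos [ 0.6544 -0.2214  0.06  ] x [ 0.019 -0.008 -1.   ] y [ 0.124  0.992 -0.006] F [-0.2 -0.2  0.4] op 0.0853 q [-0.43  0.34  1.58  0.    1.2  -1.88]
turn 1 rows of [0.57 1.16 0.32]
shift 1 rows of [ 0.019  -0.0092 -0.0042]  total [ 0.019  -0.0092 -0.0042]
```

Emit:
arm_command:
  plan:
    - [[0,0,0,0.57,1.1,0.32,0.085],[0,-0.0092,-0.0042,0,0,0,0.085],[0.01,0,0,0,0,0,0.085],[0.009,0,0,0,0,0,0.085],[0,0,0,0,0,0,0.085],[0,0,0,0,0,0,0.085]]

```text
t: 6.72
tool_pos: [0.6531, -0.2312, 0.0503]
tool_rot: [0.101, 1.555, -0.108]
contact_force: [-0.5, -0.6, -0.2]
opening: 0.0848
```

```bash
python3 - <<'E'
from h import *
st(); plan([.649,-.230,.041],82.3)
E
```

```text
t 6.72 pos [ 0.6531 -0.2312  0.0503] x [ 0.012 -0.006 -1.   ] y [ 0.133  0.991 -0.004] F [-0.5 -0.6 -0.2] op 0.0848 q [-0.45  0.36  1.58  0.    1.19 -1.89]
turn 1 rows of [0.07 0.75 0.23]
shift 1 rows of [ 0.0093  0.0006 -0.0042]  total [ 0.0093  0.0006 -0.0042]
```

Emit:
arm_command:
  plan:
    - [[0.01,0,-0.005,0,0.7,0.2,0.085],[0.005,0,0,0,0.3,0,0.085],[0,0,0,0,0,0,0.085],[0,0,0,0,0,0,0.02],[0,0,0,0,0,0,0.0],[0,0,0,0,0,0,0.0],[0,0,0,0,0,0,0.0],[0,0,0,0,0,0,0.0],[0,0,0,0,0,0,0.0],[0,0,0,0,0,0,0.0],[0,0,0,0,0,0,0.0]]
  squeeze: 60

```text
t: 7.63
tool_pos: [0.6474, -0.2304, 0.0328]
tool_rot: [0.106, 1.576, -0.104]
contact_force: [0.4, -0.0, 0.3]
opening: 0.0212
```

```bash
python3 - <<'E'
from h import *
st()
E
```

```text
t 7.63 pos [ 0.6474 -0.2304  0.0328] x [-0.007  0.001 -1.   ] y [0.133 0.991 0.   ] F [ 0.4 -0.   0.3] op 0.0212 q [-0.45  0.38  1.58 -0.    1.19 -1.89]
```

The grip is good (21 mm), but the fingertips sit only 18 mm above the foot's underside. I'll regrasp about 10 mm higher to stay clear of the crusts.

Emit:
arm_command:
  plan:
    - [[0,0,0,0,0,0,0.045],[0,0,0,0,0,0,0.045],[0,0,0,0,0,0,0.045],[-0.012,0,0,0,0,0,0.045],[0,0,0,0,0,0,0.045],[0,0,0,0,0,0,0.0],[0,0,0,0,0,0,0.0],[0,0,0,0,0,0,0.0],[0,0,0,0,0,0,0.0],[0,0,0,0,0,0,0.0],[0,0,0,0,0,0,0.0]]
  squeeze: 70

```text
t: 8.55
tool_pos: [0.6484, -0.2309, 0.0478]
tool_rot: [0.105, 1.573, -0.105]
contact_force: [-0.1, 0.3, 1.2]
opening: 0.0206
```

```bash
python3 - <<'E'
from h import *
st()
E
```

```text
t 8.55 pos [ 0.6484 -0.2309  0.0478] x [-0.005  0.    -1.   ] y [ 0.133  0.991 -0.001] F [-0.1  0.3  1.2] op 0.0206 q [-0.45  0.36  1.58 -0.    1.21 -1.89]
```

Emit:
arm_command:
  plan:
    - [[-0.02,0,0,0,0,0,0.0],[-0.03,0,0,0,0,0,0.0],[-0.025,0,0,0,0,0,0.0],[0,0,0,-4,0,0,0.0],[0,0,0,-4,0,0,0.0],[0,0,0,-4,0,0,0.0],[0,0,0,0,0,0,0.0],[0,0,0,0,0,0,0.0]]

```text
t: 9.22
tool_pos: [0.6446, -0.229, 0.1188]
tool_rot: [-0.061, 1.586, 0.071]
contact_force: [0.5, 0.3, -2.3]
opening: 0.0212
```

```bash
python3 - <<'E'
from h import *
st(); plan([.600,-.1127,.13],94.4)
E
```

```text
t 9.22 pos [ 0.6446 -0.229   0.1188] x [-0.017  0.006 -1.   ] y [-0.083  0.996  0.007] F [ 0.5  0.3 -2.3] op 0.0212 q [-0.45  0.29  1.54 -0.    1.33 -2.1 ]
turn 1 rows of [ 0.38 -0.92 -0.4 ]
shift 4 rows of [-0.0028  0.0299 -0.0089]  total [-0.0112  0.1194 -0.0356]
```

Emit:
arm_command:
  plan:
    - [[-0.01,0,0,0.4,-0.9,-0.4,0.0],[-0.002,0.025,-0.008,0,0,0,0.0],[0,0.035,-0.009,0,0,0,0.0],[0,0.035,-0.009,0,0,0,0.0],[0,0.025,-0.009,0,0,0,0.0],[0,0,0,0,0,0,0.0],[0,0,0,0,0,0,0.0]]

```text
t: 9.8
tool_pos: [0.598, -0.1085, 0.1308]
tool_rot: [-0.048, 1.569, 0.048]
contact_force: [0.4, -0.3, -2.0]
opening: 0.0208
```

```bash
python3 - <<'E'
from h import *
st(); plan([.600,-.1127,.087],94.4)
M,im=save('wrist','w3.png')
for d in mark_of('wrist','crust0')[:4]: print(round(d['conf'],2),w(M,d['at']).round(3))
E
```

```text
t 9.8 pos [ 0.598  -0.1085  0.1308] x [ 0.001 -0.    -1.   ] y [-0.062  0.998 -0.   ] F [ 0.4 -0.3 -2. ] op 0.0208 q [-0.3   0.09  1.74  0.    1.3  -1.93]
turn 1 rows of [-0.87  0.08  0.01]
shift 2 rows of [ 0.0219 -0.0022  0.0008]  total [ 0.0438 -0.0043  0.0016]
0.72 [0.574 0.033 0.051]
0.6 [ 0.583 -0.048  0.049]
```

View pics/w3.png

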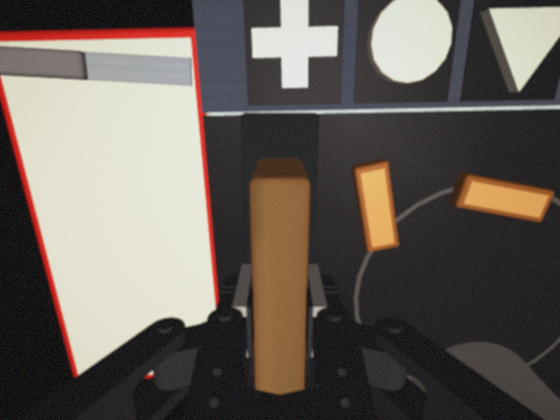

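Wrist view: scraper held straight at (280,270), foot clear of the first crust at (377,205) and behind the strip edge at v ≈ 110. Now I'll lower it carefully toward the glass.

Emit:
arm_command:
  plan:
    - [[0.015,-0.003,0.001,-0.8,0,0,0.0],[0.015,0,0,0,0,0,0.0],[0.008,0,0,0,0,0,0.0],[0,0,0,0,0,0,0.0],[0,0,0,0,0,0,0.0]]

```text
t: 10.32
tool_pos: [0.6027, -0.1179, 0.0937]
tool_rot: [-0.056, 1.564, 0.051]
contact_force: [0.7, -0.2, -1.6]
opening: 0.0204
```

```bash
python3 - <<'E'
from h import *
st(); plan([.600,-.1127,.0845],94.4)
E
```

```text
t 10.32 pos [ 0.6027 -0.1179  0.0937] x [ 0.006 -0.003 -1.   ] y [-0.068  0.998 -0.003] F [ 0.7 -0.2 -1.6] op 0.0204 q [-0.31  0.14  1.75 -0.    1.24 -1.95]
turn 1 rows of [-0.49  0.34  0.18]
shift 1 rows of [ 0.0092  0.0053 -0.0023]  total [ 0.0092  0.0053 -0.0023]
```

Emit:
arm_command:
  plan:
    - [[0.006,0,-0.002,-0.5,0.3,0.2,0.0],[0.003,0,0,0,0,0,0.0],[0,0,0,0,0,0,0.0],[0,0,0,0,0,0,0.0]]

```text
t: 10.65
tool_pos: [0.6018, -0.1196, 0.0855]
tool_rot: [-0.06, 1.568, 0.06]
contact_force: [-0.0, -1.0, -3.3]
opening: 0.0211
```

```bash
python3 - <<'E'
from h import *
st(); plan([.600,-.1127,.0845],94.4)
E
```

```text
t 10.65 pos [ 0.6018 -0.1196  0.0855] x [ 0.002 -0.    -1.   ] y [-0.076  0.997 -0.   ] F [-0.  -1.  -3.3] op 0.0211 q [-0.32  0.15  1.76  0.    1.23 -1.96]
turn 1 rows of [-0.04  0.13  0.02]
shift 1 rows of [ 0.001   0.0071 -0.0013]  total [ 0.001   0.0071 -0.0013]
```

Emit:
arm_command:
  plan:
    - [[0.001,0.008,0,0,0,0,0.0],[0,0.012,0,0,0,0,0.0],[0,0.012,0,0,0,0,0.0],[0,0.012,0,0,0,0,0.0],[0,0.012,0,0,0,0,0.0],[0,0.012,0,0,0,0,0.0],[0,0.012,0,0,0,0,0.0],[0,0.012,0,0,0,0,0.0]]

```text
t: 11.32
tool_pos: [0.5948, -0.0189, 0.0862]
tool_rot: [-0.06, 1.565, 0.059]
contact_force: [-0.4, 0.1, -2.2]
opening: 0.0208
```

```bash
cat >> h.py <<'E'
def hob():
    o=ctrl.get_obs(); d=o['tool_pos'][:2]-[.6136,.0358]; a=.0775; print('hob xy',(np.array([[np.cos(a),np.sin(a)],[-np.sin(a),np.cos(a)]])@d).round(4))
E
python3 - <<'E'
from h import *
st(); hob(); plan([.600,-.1127,.0845],94.4)
E
```

```text
t 11.32 pos [ 0.5948 -0.0189  0.0862] x [ 0.005 -0.    -1.   ] y [-0.076  0.997 -0.001] F [-0.4  0.1 -2.2] op 0.0208 q [-0.16  0.11  1.8   0.    1.22 -1.8 ]
hob xy [-0.023  -0.0531]
turn 1 rows of [-0.06  0.31  0.05]
shift 3 rows of [ 0.0006 -0.0313 -0.0007]  total [ 0.0017 -0.0939 -0.002 ]
```

Emit:
arm_command:
  plan:
    - [[0.002,0.012,0,0,0.3,0,0.0],[0,0.012,0,0,0,0,0.0],[0,0.012,0,0,0,0,0.0],[0,0.012,0,0,0,0,0.0],[0,0.012,0,0,0,0,0.0],[0,0.012,0,0,0,0,0.0],[0,0.012,0,0,0,0,0.0],[0,0.012,0,0,0,0,0.0],[0,0.012,0,0,0,0,0.0]]

```text
t: 12.07
tool_pos: [0.5852, 0.1012, 0.0839]
tool_rot: [-0.061, 1.57, 0.059]
contact_force: [-0.3, 0.0, -0.9]
opening: 0.021
```

```bash
python3 - <<'E'
from h import *
st(); hob(); plan([.600,-.1127,.0845],94.4); save('wrist','w4.png')
E
```

```text
t 12.07 pos [0.5852 0.1012 0.0839] x [-0.    -0.001 -1.   ] y [-0.077  0.997 -0.001] F [-0.3  0.  -0.9] op 0.021 q [ 0.05  0.11  1.8  -0.    1.22 -1.6 ]
hob xy [-0.0232  0.0674]
turn 1 rows of [ 0.01 -0.02  0.07]
shift 6 rows of [-0.0001 -0.0357 -0.0003]  total [-0.0006 -0.2144 -0.0017]
```

View pics/w4.png

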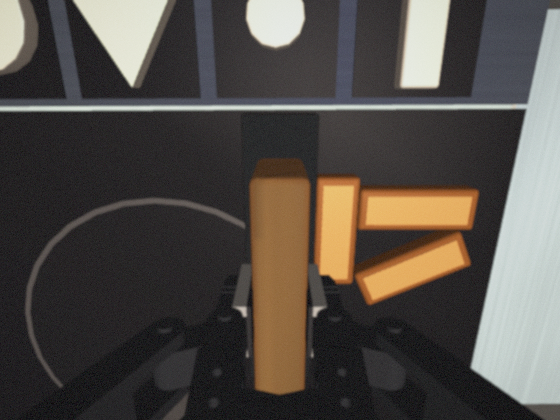

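Wrist view: all three crusts lie ahead of the blade, at (337,230), (418,210) and (415,268), and the tray edge is at u ≈ 490. I'll push on over the edge.

Emit:
arm_command:
  plan:
    - [[-0.001,0.011,0,0,0,0,0.0],[0,0.011,0,0,0,0,0.0],[0,0.011,0,0,0,0,0.0],[0,0.011,0,0,0,0,0.0],[0,0.011,0,0,0,0,0.0],[0,0.011,0,0,0,0,0.0],[0,0.01,0,0,0,0,0.0],[0,0.01,0,0,0,0,0.0],[0,0.01,0,0,0,0,0.0],[0,0.01,0,0,0,0,0.0],[0,0.01,0,0,0,0,0.0],[0,0.01,0,0,0,0,0.0],[0,0.005,0,0,0,0,0.0]]

```text
t: 13.2
tool_pos: [0.5734, 0.2486, 0.0849]
tool_rot: [-0.061, 1.57, 0.062]
contact_force: [0.1, -0.1, -2.1]
opening: 0.0204
```

```bash
python3 - <<'E'
from h import *
st(); hob(); plan([.600,-.1127,.0845],94.4); save('wrist','w5.png')
E
```

```text
t 13.2 pos [0.5734 0.2486 0.0849] x [-0.001  0.001 -1.   ] y [-0.078  0.997  0.001] F [ 0.1 -0.1 -2.1] op 0.0204 q [ 0.29  0.18  1.73  0.    1.23 -1.36]
hob xy [-0.0236  0.2153]
turn 1 rows of [ 0.07 -0.03 -0.05]
shift 10 rows of [ 0.     -0.0362 -0.0001]  total [ 0.0004 -0.3623 -0.0012]
```

View pics/w5.png

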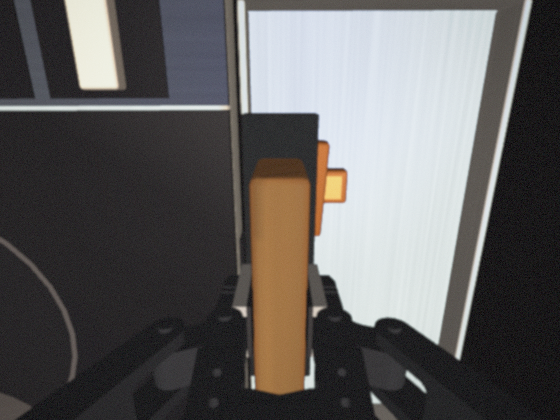

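Wrist view: the blade is over the tray, with crust parts showing at (322,190) and (338,186). I'll lift straight up, then move back a bit to see all three.

Emit:
arm_command:
  plan:
    - [[-0.02,0,0,0,0,0,0.0],[-0.03,0,0,0,0,0,0.0],[-0.03,0,0,0,0,0,0.0],[-0.03,-0.03,0,0,0,0,0.0],[0,-0.035,0,0,0,0,0.0],[0,-0.035,0,0,0,0,0.0],[0,-0.035,0,0,0,0,0.0],[0,-0.035,0,0,0,0,0.0],[0,0,0,0,0,0,0.0]]

```text
t: 14.0
tool_pos: [0.5872, 0.0745, 0.2]
tool_rot: [-0.07, 1.57, 0.063]
contact_force: [-0.4, 0.4, -1.9]
opening: 0.0209
```

```bash
python3 - <<'E'
from h import *
st(); hob(); 
a=.0775; o=np.array([.585,.303]); Rm=np.array([[np.cos(a),np.sin(a)],[-np.sin(a),np.cos(a)]])
for c in ('wrist','top','scene'):
    M,im=save(c,c+'6.png')
    for d in mark_of(c,'crust0')[:6]:
        P=w(M,d['at']); print(c,round(d['conf'],2),P.round(3),'tray',(Rm@(P[:2]-o)).round(3))
plan([.600,-.1127,.19],94.4)
E
```

```text
t 14.0 pos [0.5872 0.0745 0.2   ] x [-0.    -0.005 -1.   ] y [-0.085  0.996 -0.005] F [-0.4  0.4 -1.9] op 0.0209 q [ 0.   -0.    1.72 -0.    1.42 -1.65]
hob xy [-0.0234  0.0406]
wrist 0.75 [0.539 0.264 0.029] tray [-0.048 -0.035]
wrist 0.64 [0.567 0.234 0.022] tray [-0.023 -0.067]
wrist 0.62 [0.546 0.255 0.003] tray [-0.042 -0.045]
top 0.84 [ 0.337 -0.13   0.001] tray [-0.281 -0.413]
top 0.78 [0.346 0.004 0.005] tray [-0.261 -0.279]
top 0.64 [0.544 0.262 0.033] tray [-0.044 -0.038]
top 0.42 [0.546 0.262 0.002] tray [-0.042 -0.038]
scene 0.81 [ 0.335 -0.128  0.004] tray [-0.283 -0.411]
scene 0.73 [0.342 0.004 0.001] tray [-0.265 -0.279]
scene 0.67 [0.562 0.24  0.026] tray [-0.028 -0.061]
scene 0.64 [0.542 0.269 0.03 ] tray [-0.045 -0.031]
scene 0.53 [0.543 0.261 0.002] tray [-0.045 -0.039]
turn 1 rows of [ 0.87 -0.13  0.06]
shift 5 rows of [ 0.0018 -0.0389 -0.0002]  total [ 0.009  -0.1943 -0.0011]
```

View pics/wrist6.png

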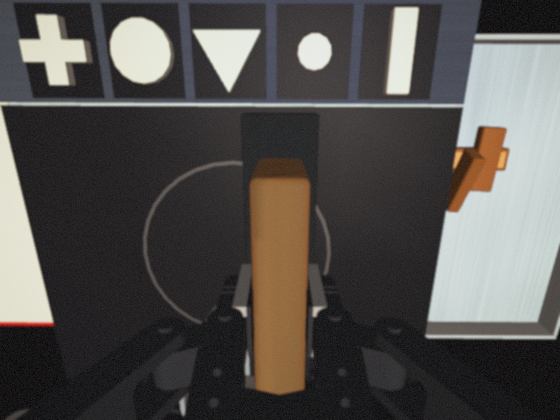

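```bash
python3 - <<'E'
from h import *
a=cv2.imread('pics/wrist6.png')[110:230,420:530]; b=cv2.imread('pics/scene6.png')[180:270,350:440]
f=lambda i:cv2.resize(i,(390,480),interpolation=cv2.INTER_CUBIC)
cv2.imwrite('pics/crop7.png',np.hstack([f(a),f(b)]))
E
```

View pics/crop7.png

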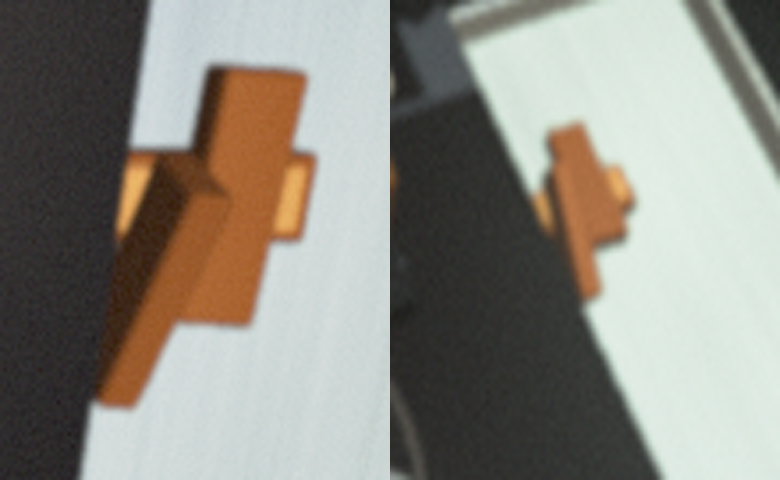

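Crop: all three crusts are in the tray. One lies flat, one lies across it, and the third is on its edge near the hob-side wall. I'll re-measure that third one before leaving.

```bash
python3 - <<'E'
from h import *
h0=np.array([.6136,.0358]); a=.0775; Rm=np.array([[np.cos(a),np.sin(a)],[-np.sin(a),np.cos(a)]])
for c in ('wrist','scene','wrist'):
    M=T(c); get_image(c)
    for fn in(mark_of,search_frame):
        for d in fn(c,'crust0')[:6]:
            P=w(M,d['at'])
            if P[1]>.2: print(c,fn.__name__,round(d['conf'],2),P.round(3),'tray y',(Rm@(P[:2]-h0))[1].round(3)-.269)
E
```

```text
wrist call 0.98 [0.563 0.238 0.019] tray y -0.06400000000000003
wrist call 0.73 [0.543 0.266 0.029] tray y -0.03400000000000003
wrist call 0.69 [0.549 0.255 0.004] tray y -0.04500000000000001
wrist call 0.84 [0.545 0.281 0.016] tray y -0.019000000000000017
wrist call 0.68 [0.561 0.239 0.028] tray y -0.06200000000000003
scene call 0.74 [0.557 0.239 0.027] tray y -0.06200000000000003
scene call 0.56 [0.543 0.266 0.03 ] tray y -0.03400000000000003
scene call 0.46 [0.544 0.257 0.001] tray y -0.04300000000000001
scene call 0.78 [0.545 0.269 0.03 ] tray y -0.031000000000000028
scene call 0.66 [0.561 0.242 0.033] tray y -0.059000000000000025
scene call 0.61 [0.546 0.281 0.012] tray y -0.019000000000000017
wrist call 0.96 [0.545 0.263 0.027] tray y -0.037000000000000005
wrist call 0.86 [0.566 0.237 0.018] tray y -0.06500000000000003
wrist call 0.73 [0.549 0.257 0.005] tray y -0.04300000000000001
wrist call 0.8 [0.535 0.26  0.028] tray y -0.03900000000000001
wrist call 0.63 [0.545 0.279 0.014] tray y -0.02100000000000002
wrist call 0.56 [0.56  0.241 0.029] tray y -0.060000000000000026
```

The third crust's origin is consistently about 11 mm inside the outline and about 20–27 mm high, which is good. Now back to the board.

Emit:
arm_command:
  plan:
    - [[0,-0.02,0,0.9,0,0,0.0],[0,-0.035,0.003,0,0,0,0.0],[0,-0.036,0.004,0,0,0,0.0],[0,-0.036,0.004,0,0,0,0.0],[0,-0.036,0.004,0,0,0,0.0],[0,-0.036,0.004,0,0,0,0.0],[0,-0.036,0.004,0,0,0,0.0],[0.01,-0.036,0.004,0,0,0,0.0],[0.02,-0.025,0.003,0,0,0,0.0],[0.02,0,0,0,0,0,0.0],[0,0,0,0,0,0,0.0],[0,0,0,0,0,0,0.0]]

```text
t: 15.75
tool_pos: [0.6433, -0.2268, 0.1503]
tool_rot: [-0.064, 1.565, 0.059]
contact_force: [0.5, -1.2, -1.1]
opening: 0.0207
```

```bash
python3 - <<'E'
from h import *
st(); plan([.638,-.232,.060],94.4)
E
```

```text
t 15.75 pos [ 0.6433 -0.2268  0.1503] x [ 0.005 -0.003 -1.   ] y [-0.078  0.997 -0.003] F [ 0.5 -1.2 -1.1] op 0.0207 q [-0.45  0.24  1.55 -0.    1.35 -2.1 ]
turn 1 rows of [0.06 0.28 0.2 ]
shift 3 rows of [ 0.0301 -0.0016 -0.0019]  total [ 0.0903 -0.0048 -0.0057]
```

Emit:
arm_command:
  plan:
    - [[0.02,-0.004,-0.004,0,0.3,0.2,0.0],[0.025,0,0,0,0,0,0.0],[0.025,0,0,0,0,0,0.0],[0.012,0,0,0,0,0,0.0],[0,0,0,0,0,0,0.0],[0,0,0,0,0,0,0.0]]

```text
t: 16.25
tool_pos: [0.6415, -0.2288, 0.0682]
tool_rot: [-0.068, 1.565, 0.064]
contact_force: [1.1, -0.2, -1.4]
opening: 0.0206
```

```bash
python3 - <<'E'
from h import *
st(); plan([.638,-.232,.0478],94.4)
E
```

```text
t 16.25 pos [ 0.6415 -0.2288  0.0682] x [ 0.005 -0.002 -1.   ] y [-0.083  0.997 -0.003] F [ 1.1 -0.2 -1.4] op 0.0206 q [-0.45  0.32  1.6  -0.    1.22 -2.11]
turn 1 rows of [0.39 0.25 0.15]
shift 1 rows of [ 0.0204 -0.0029 -0.0037]  total [ 0.0204 -0.0029 -0.0037]
```

Emit:
arm_command:
  plan:
    - [[0.008,0,0,0.4,0.25,0.15,0.0],[0.007,0,0,0,0,0,0.0],[0.004,0,0,0,0,0,0.0],[0,0,0,0,0,0,0.0],[0,0,0,0,0,0,0.0]]

```text
t: 16.67
tool_pos: [0.6445, -0.229, 0.0525]
tool_rot: [-0.063, 1.564, 0.058]
contact_force: [-0.1, -0.5, -1.6]
opening: 0.0212
```

```bash
python3 - <<'E'
from h import *
st(); plan([.638,-.232,.0478],94.4)
E
```

```text
t 16.67 pos [ 0.6445 -0.229   0.0525] x [ 0.006 -0.003 -1.   ] y [-0.078  0.997 -0.003] F [-0.1 -0.5 -1.6] op 0.0212 q [-0.45  0.34  1.6   0.    1.2  -2.1 ]
turn 1 rows of [0.05 0.34 0.2 ]
shift 1 rows of [ 0.0047 -0.0025 -0.0067]  total [ 0.0047 -0.0025 -0.0067]
```

Emit:
arm_command:
  plan:
    - [[0.004,0,0,0,0.3,0.2,0.0],[0.002,0,0,0,0,0,0.0],[0.002,0,0,0,0,0,0.0],[0,0,0,0,0,0,0.0]]

```text
t: 17.0
tool_pos: [0.646, -0.2297, 0.0486]
tool_rot: [-0.062, 1.568, 0.06]
contact_force: [-0.6, -0.3, -2.4]
opening: 0.0209
```

```bash
python3 - <<'E'
from h import *
st(); plan([.638,-.232,.0478],94.4)
E
```

```text
t 17.0 pos [ 0.646  -0.2297  0.0486] x [ 0.002 -0.001 -1.   ] y [-0.077  0.997 -0.001] F [-0.6 -0.3 -2.4] op 0.0209 q [-0.45  0.35  1.59  0.    1.2  -2.1 ]
turn 1 rows of [0.04 0.12 0.06]
shift 1 rows of [ 0.0008 -0.0016 -0.0081]  total [ 0.0008 -0.0016 -0.0081]
```

Emit:
arm_command:
  plan:
    - [[0.0015,0,0,0,0,0,0.0],[0,0,0,0,0,0,0.0],[0,0,0,0,0,0,0.03],[0,0,0,0,0,0,0.06],[0,0,0,0,0,0,0.06],[0,0,0,0,0,0,0.06],[0,0,0,0,0,0,0.06],[-0.02,0,0,0,0,0,0.06],[-0.035,0,0,0,0,0,0.06],[-0.035,0,0,0,0,0,0.06],[-0.035,0,0,0,0,0,0.06],[-0.02,0,0,0,0,0,0.06],[0,0,-0.035,0,0,0,0.06],[0,0,-0.035,0,0,0,0.06],[0,0,-0.035,0,0,0,0.06],[0,0.03,-0.03,0,0,0,0.06],[0,0.03,0,0,0,0,0.06],[0,0.03,0,0,0,0,0.06],[0,0,0,0,0,0,0.06],[0,0,0,0,0,0,0.06]]

```text
t: 18.67
tool_pos: [0.4983, -0.1499, 0.1973]
tool_rot: [-0.062, 1.564, 0.055]
contact_force: [0.1, 0.4, 0.7]
opening: 0.0601
```

```bash
python3 - <<'E'
from fit import *
st(); 
M,im=save('wrist','w8.png'); v=[('wrist',M,cut_out('wrist','scraper')[0]['mask'])]
names=['cross_top','round_top','triangle_top','dot_top','bar_top']
for n in names:
    for d in mark_of('wrist',n)[:2]: P=w(M,d['at']); print(n,round(d['conf'],2),P.round(4),px('wrist',M,P).round())
M=T('scene'); get_image('scene'); v.append(('scene',M,cut_out('scene','scraper')[0]['mask']))
x,f=scr([.646,-.230,.077,.015],v); print(x.round(4),np.degrees(x[2]).round(1),round(f,3))
for d in mark_of('scene','crust0')[:6]: print(w(M,d['at']).round(3))
E
```

```text
t 18.67 pos [ 0.4983 -0.1499  0.1973] x [ 0.006 -0.004 -1.   ] y [-0.075  0.997 -0.004] F [0.1 0.4 0.7] op 0.0601 q [-0.43 -0.18  1.89 -0.    1.42 -2.08]
cross_top 0.76 [ 0.4862 -0.1058  0.0582] [333. 188.]
round_top 0.68 [ 0.4765 -0.0445  0.0624] [409. 183.]
triangle_top 0.97 [0.4771 0.0217 0.0613] [486. 189.]
bar_top 0.72 [0.4737 0.0237 0.0629] [490. 186.]
[ 0.6476 -0.231   0.0792  0.0129] 4.5 0.612
[0.541 0.265 0.029]
[0.544 0.262 0.002]
[ 0.336 -0.129  0.002]
[ 0.265 -0.275 -0.003]
[0.561 0.242 0.026]
[0.342 0.007 0.   ]
```

View pics/w8.png

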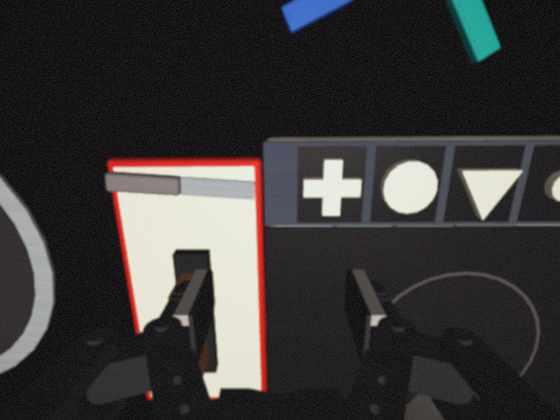

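Wrist view: the scraper stands on the board at (195,310), partly hidden by a finger. The key order is cross (332,188), round (410,187), triangle (490,190). On to the round key with closed fingers.

```bash
python3 - <<'E'
from h import *
plan([.4766,-.041,.085],94.4)
E
```

```text
turn 1 rows of [-0.23  0.27  0.2 ]
shift 4 rows of [ 0.028   0.0279 -0.0034]  total [ 0.1119  0.1114 -0.0136]
```

Emit:
arm_command:
  plan:
    - [[0,0.02,-0.003,-0.2,0.27,0.2,0.0],[0.01,0.03,-0.004,0,0,0,0.0],[0.02,0.03,-0.004,0,0,0,0.0],[0.025,0.025,-0.003,0,0,0,0.0],[0.025,0,0,0,0,0,0.0],[0.02,0,0,0,0,0,0.0],[0,0,0,0,0,0,0.0],[0,0,0,0,0,0,0.0],[0,0,0,0,0,0,0.0]]
  squeeze: 30

```text
t: 19.92
tool_pos: [0.4788, -0.0459, 0.0963]
tool_rot: [-0.059, 1.565, 0.055]
contact_force: [-0.3, -0.5, -0.3]
opening: -0.0002
```

```bash
python3 - <<'E'
from h import *
st(); plan([.4766,-.041,.066],94.4)
M=T('scene'); get_image('scene'); d=mark_of('scene','scraper')[:1]; print([w(M,k['at']).round(3) for k in d])
E
```

```text
t 19.92 pos [ 0.4788 -0.0459  0.0963] x [ 0.005 -0.002 -1.   ] y [-0.072  0.997 -0.003] F [-0.3 -0.5 -0.3] op -0.0002 q [-0.25 -0.18  2.07 -0.    1.25 -1.89]
turn 1 rows of [-0.25  0.3   0.15]
shift 1 rows of [ 0.0303  0.0051 -0.0019]  total [ 0.0303  0.0051 -0.0019]
[array([ 0.645, -0.228,  0.02 ])]
```

Emit:
arm_command:
  plan:
    - [[0,0.006,-0.002,0,0.3,0.1,0.0],[0.012,0,0,0,0,0,0.0],[0.01,0,0,0,0,0,0.0],[0.005,0,0,0,0,0,0.0],[0,0,0,0,0,0,0.0]]

```text
t: 20.43
tool_pos: [0.4809, -0.0417, 0.0729]
tool_rot: [-0.058, 1.559, 0.052]
contact_force: [0.9, 0.9, -0.5]
opening: -0.0
```

```bash
python3 - <<'E'
from h import *
st(); hob()
E
```

```text
t 20.43 pos [ 0.4809 -0.0417  0.0729] x [ 0.011 -0.004 -1.   ] y [-0.07   0.998 -0.004] F [ 0.9  0.9 -0.5] op -0.0 q [-0.24 -0.14  2.08 -0.    1.19 -1.88]
hob xy [-0.1383 -0.0669]
```

Emit:
arm_command:
  plan:
    - [[0.008,0,-0.003,0,0.6,0.2,0.0],[0.006,0,0,0,0,0,0.0],[0.003,0,0,0,0,0,0.0],[0.003,0,0,0,0,0,0.0]]

```text
t: 20.77
tool_pos: [0.4784, -0.0422, 0.0536]
tool_rot: [-0.055, 1.572, 0.055]
contact_force: [-14.0, 3.7, 34.5]
opening: 0.0003
```

```bash
python3 - <<'E'
from h import *
st(); hob()
E
```

```text
t 20.77 pos [ 0.4784 -0.0422  0.0536] x [-0.002 -0.    -1.   ] y [-0.07   0.998  0.   ] F [-14.    3.7  34.5] op 0.0003 q [-0.24 -0.11  2.09 -0.    1.17 -1.88]
hob xy [-0.1408 -0.0673]
```

The round key bottomed out (34 N at z = 0.0536). I'll raise and move to the triangle, pressing more gently this time.

Emit:
arm_command:
  plan:
    - [[-0.012,0,0,0,0,0,0.0],[-0.02,0,0,0,0,0,0.0],[0,0,0,0,0,0,0.0],[0,0.02,0,0,0,0,0.0],[0,0.025,0,0,0,0,0.0],[0,0.022,0,0,0,0,0.0],[0,0,0,0,0,0,0.0],[0,0,0,0,0,0,0.0]]

```text
t: 21.43
tool_pos: [0.4746, 0.0256, 0.0848]
tool_rot: [-0.054, 1.571, 0.052]
contact_force: [-0.2, -0.4, 0.4]
opening: 0.0
```

```bash
python3 - <<'E'
from h import *
st(); hob(); plan([.4735,.025,.067],94.4)
E
```

```text
t 21.43 pos [0.4746 0.0256 0.0848] x [-0.001 -0.001 -1.   ] y [-0.067  0.998 -0.001] F [-0.2 -0.4  0.4] op 0.0 q [-0.1  -0.17  2.08 -0.    1.23 -1.74]
hob xy [-0.1393  0.0006]
turn 1 rows of [-0.54 -0.04  0.07]
shift 1 rows of [ 0.0178 -0.0005 -0.0012]  total [ 0.0178 -0.0005 -0.0012]
```

Emit:
arm_command:
  plan:
    - [[0.01,0,-0.001,-0.5,0,0,0.0],[0.008,0,0,0,0,0,0.0],[0,0,0,0,0,0,0.0],[0.006,0,0,0,0,0,0.0],[0.003,0,0,0,0,0,0.0],[0.002,0,0,0,0,0,0.0]]

```text
t: 21.93
tool_pos: [0.4735, 0.0236, 0.0536]
tool_rot: [-0.057, 1.574, 0.058]
contact_force: [-12.4, 3.8, 30.6]
opening: 0.0002
```

```bash
python3 - <<'E'
from h import *
st(); hob()
E
```

```text
t 21.93 pos [0.4735 0.0236 0.0536] x [-0.004  0.    -1.   ] y [-0.073  0.997  0.001] F [-12.4   3.8  30.6] op 0.0002 q [-0.11 -0.13  2.1   0.    1.17 -1.75]
hob xy [-0.1406 -0.0013]
```

Emit:
arm_command:
  plan:
    - [[-0.012,0,0,0,0,0,0.0],[-0.022,0,0,0,0,0,0.0],[0,0,0,0,0,0,0.0],[0,0.025,0,0,0,0,0.0],[0,0.035,0,0,0,0,0.0],[0,0.035,0,0,0,0,0.0],[0,0.03,0,0,0,0,0.0],[0,0.01,0,0,0,0,0.0],[0,0,0,0,0,0,0.0],[0,0,0,0,0,0,0.0]]

```text
t: 22.77
tool_pos: [0.4651, 0.1583, 0.0854]
tool_rot: [-0.053, 1.574, 0.049]
contact_force: [-0.3, 0.8, -0.5]
opening: 0.0
```

```bash
python3 - <<'E'
from h import *
st(); hob(); plan([.462,.157,.067],94.4)
for c in('top',):
    M=T(c); get_image(c)
    for d in mark_of(c,'bar_top')[:2]: print(d['conf'],w(M,d['at']).round(3))
E
```

```text
t 22.77 pos [0.4651 0.1583 0.0854] x [-0.004 -0.003 -1.   ] y [-0.065  0.998 -0.003] F [-0.3  0.8 -0.5] op 0.0 q [ 0.18 -0.13  2.04 -0.    1.23 -1.46]
hob xy [-0.1386  0.1337]
turn 1 rows of [-0.67 -0.25  0.15]
shift 1 rows of [ 0.0184 -0.0011 -0.0032]  total [ 0.0184 -0.0011 -0.0032]
```

Emit:
arm_command:
  plan:
    - [[0.01,-0.001,-0.003,-0.6,-0.2,0.1,0.0],[0.008,0,0,0,0,0,0.0],[0,0,0,0,0,0,0.0],[0.006,0,0,0,0,0,0.0],[0.003,0,0,0,0,0,0.0],[0.002,0,0,0,0,0,0.0]]

```text
t: 23.37
tool_pos: [0.4629, 0.1522, 0.054]
tool_rot: [-0.053, 1.57, 0.053]
contact_force: [-1.9, 1.7, 6.4]
opening: 0.0001
```

```bash
python3 - <<'E'
from h import *
st(); hob()
E
```

```text
t 23.37 pos [0.4629 0.1522 0.054 ] x [-0.  0. -1.] y [-0.067  0.998  0.   ] F [-1.9  1.7  6.4] op 0.0001 q [ 0.16 -0.1   2.07  0.    1.16 -1.47]
hob xy [-0.1412  0.1277]
```

Emit:
arm_command:
  plan:
    - [[0.002,0,0,0,0,0,0.0],[0.001,0,0,0,0,0,0.0]]

```text
t: 23.53
tool_pos: [0.4633, 0.1522, 0.0541]
tool_rot: [-0.053, 1.573, 0.053]
contact_force: [-2.5, -0.1, 4.6]
opening: 0.0003
```

Emit:
arm_command:
  plan:
    - [[-0.015,0,0,0,0,0,0.0],[-0.03,0,0,0,0,0,0.0],[-0.035,0,0,0,0,0,0.0],[-0.035,0,0,0,0,0,0.0],[-0.035,0,-0.01,0,0,0,0.0],[-0.03,0,-0.01,0,0,0,0.0],[0,0,0,0,0,0,0.0],[0,0,0,0,0,0,0.0],[0,0,0,0,0,0,0.0]]

```text
t: 24.28
tool_pos: [0.4429, 0.1497, 0.2409]
tool_rot: [-0.056, 1.574, 0.05]
contact_force: [0.4, -0.7, -0.2]
opening: 0.0002
```

```bash
python3 - <<'E'
from fit import *
st()
M=T('wrist');get_image('wrist')
for n in('crust0','round_top','triangle_top','bar_top'):
    for d in mark_of('wrist',n)[:4]: print(n,round(d['conf'],2),w(M,d['at']).round(3))
M,im=save('scene','s9.png'); m=cut_out('scene','scraper'); print([(k['conf'],k['mask'].sum()) for k in m])
x,f=scr([.646,-.230,.077,.015],[('scene',M,m[0]['mask'])]); print(x.round(4),round(f,3))
for n in('crust0','scraper','pot','knife','mug','jar'):
    for d in mark_of('scene',n)[:5 if n=='crust0' else 1]: print(n,round(d['conf'],2),w(M,d['at']).round(3))
E
```

```text
t 24.28 pos [0.4429 0.1497 0.2409] x [-0.004 -0.004 -1.   ] y [-0.067  0.998 -0.004] F [ 0.4 -0.7 -0.2] op 0.0002 q [ 0.17 -0.34  1.95 -0.    1.54 -1.47]
crust0 0.98 [ 0.345  0.005 -0.002]
crust0 0.95 [0.549 0.257 0.004]
crust0 0.91 [0.542 0.264 0.028]
crust0 0.78 [ 0.344 -0.125 -0.004]
round_top 0.89 [ 0.479 -0.047  0.06 ]
triangle_top 0.83 [0.473 0.024 0.062]
bar_top 0.71 [0.544 0.263 0.028]
bar_top 0.67 [0.462 0.153 0.063]
[(0.72, np.int64(7427)), (0.58, np.int64(1471)), (0.48, np.int64(352)), (0.19, np.int64(1238))]
[ 0.646 -0.23   0.077  0.015] 0.0
crust0 0.75 [ 0.336 -0.13   0.004]
crust0 0.72 [0.542 0.265 0.029]
crust0 0.7 [0.342 0.008 0.002]
crust0 0.57 [0.562 0.243 0.026]
crust0 0.54 [0.544 0.26  0.001]
scraper 0.64 [ 0.645 -0.225  0.016]
pot 0.91 [0.731 0.061 0.051]
knife 0.82 [ 0.501 -0.243  0.014]
mug 0.74 [ 0.264  0.253 -0.   ]
jar 0.73 [ 0.271 -0.276 -0.002]
```

View pics/s9.png

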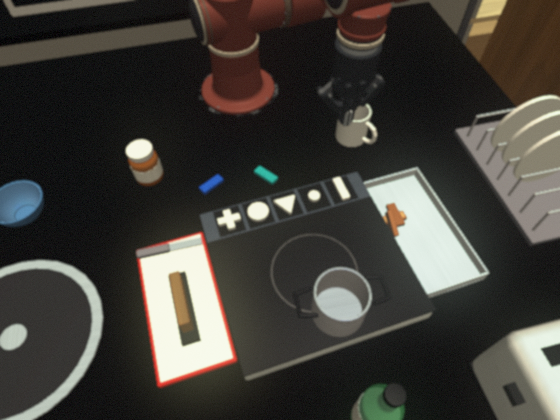

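Scene view: scraper upright on the board at (183,307), crusts in the tray at (397,215), pot and bystanders in place. The bar press read only about 5–6 N at z = 0.054, so it was probably fully down. I'll press that same key once more, firmly, to be sure.

Emit:
arm_command:
  plan:
    - [[0.03,0.004,0.01,0,0,0,0.0],[0.035,0.004,0.01,0,0,0,0.0],[0.035,0,0,0,0,0,0.0],[0.035,0,0,0,0,0,0.0],[0.012,0,0,0,0,0,0.0],[0,0,0,0,0,0,0.0],[0,0,0,0,0,0,0.0]]

```text
t: 25.52
tool_pos: [0.4657, 0.1595, 0.092]
tool_rot: [-0.055, 1.566, 0.051]
contact_force: [0.9, 0.1, -0.4]
opening: -0.0
```

```bash
python3 - <<'E'
from h import *
st(); hob(); plan([.462,.157,.067],94.4)
E
```

```text
t 25.52 pos [0.4657 0.1595 0.092 ] x [ 0.004 -0.002 -1.   ] y [-0.067  0.998 -0.002] F [ 0.9  0.1 -0.4] op -0.0 q [ 0.18 -0.14  2.04 -0.    1.24 -1.46]
hob xy [-0.1379  0.1348]
turn 1 rows of [-0.55  0.24  0.14]
shift 1 rows of [ 0.025  -0.0022 -0.0039]  total [ 0.025  -0.0022 -0.0039]
```

Emit:
arm_command:
  plan:
    - [[0.012,-0.001,-0.003,-0.5,0.2,0.1,0.0],[0.01,0,0,0,0,0,0.0],[0,0,0,0,0,0,0.0],[0.007,0,0,0,0,0,0.0],[0.004,0,0,0,0,0,0.0],[0.003,0,0,0,0,0,0.0]]

```text
t: 26.02
tool_pos: [0.4673, 0.159, 0.0594]
tool_rot: [-0.059, 1.558, 0.061]
contact_force: [-0.4, 0.9, 2.6]
opening: 0.0003
```

Emit:
arm_command:
  plan:
    - [[0.003,0,0,0,0,0,0.0]]

```text
t: 26.1
tool_pos: [0.4675, 0.159, 0.0566]
tool_rot: [-0.059, 1.558, 0.061]
contact_force: [-2.6, -0.2, 3.4]
opening: -0.0
```

Emit:
arm_command:
  plan:
    - [[0.003,0,0,0,0,0,0.0],[0.003,0,0,0,0,0,0.0]]

```text
t: 26.27
tool_pos: [0.4676, 0.159, 0.0536]
tool_rot: [-0.06, 1.561, 0.061]
contact_force: [-17.9, -2.8, 34.8]
opening: 0.0003
```

Emit:
arm_command:
  plan:
    - [[0.003,0,0,0,0,0,0.0],[0.001,0,0,0,0,0,0.0]]

```text
t: 26.43
tool_pos: [0.4681, 0.1591, 0.0546]
tool_rot: [-0.062, 1.564, 0.06]
contact_force: [-3.1, -1.0, 3.4]
opening: -0.0002
```

The bar key clearly bottomed this time (35 N at 0.0536). I'll retreat up, check and hand in.

Emit:
arm_command:
  plan:
    - [[-0.015,0,0,0,0,0,0.0],[-0.03,0,0,0,0,0,0.0],[-0.035,0,0,0,0,0,0.0],[-0.035,0,0,0,0,0,0.0],[-0.035,0,0,0,0,0,0.0],[-0.02,0,0,0,0,0,0.0],[0,0,0,0,0,0,0.0],[0,0,0,0,0,0,0.0],[0,0,0,0,0,0,0.0]]

```text
t: 27.18
tool_pos: [0.4679, 0.1595, 0.2313]
tool_rot: [-0.061, 1.56, 0.061]
contact_force: [0.2, -0.3, 1.0]
opening: 0.0001
```

```bash
python3 - <<'E'
from h import *
st(); M=T('scene'); get_image('scene')
for n in('crust0','scraper'):
    for d in mark_of('scene',n)[:5]: print(n,round(d['conf'],2),w(M,d['at']).round(3))
finish_job()
E
```

```text
t 27.18 pos [0.4679 0.1595 0.2313] x [ 0.01  0.   -1.  ] y [-0.078  0.997 -0.001] F [ 0.2 -0.3  1. ] op 0.0001 q [ 0.18 -0.27  1.91 -0.    1.49 -1.47]
crust0 0.68 [0.54  0.265 0.029]
crust0 0.68 [ 0.342  0.009 -0.001]
crust0 0.61 [0.561 0.24  0.024]
crust0 0.59 [ 0.337 -0.127  0.002]
crust0 0.53 [0.541 0.26  0.003]
scraper 0.63 [ 0.645 -0.229  0.015]
the job is handed in; nothing more can be done
```

I swept all three brown crusts into the tray with the scraper and stood the scraper back on the board. Then I pressed the round, triangular and bar keys in that order, each down to its stop. The job was handed in at about 27 s of the 70 s allowed; no verdict is reported.

- **Crusts:** all three lie piled in the tray, underside centres 3–29 mm high. The closest to the edge, by the hob-side wall, is about 11 mm inside the tray's outline.
- **Scraper:** it measured 15 mm high near the board's centre, and the last picture I viewed, taken before the final bar press, showed it upright.
- **Everything else:** when last checked just before the final bar press, the pot, knife, mug and jar were within about 8 mm of where they started. The two blue and turquoise look-alikes were untouched.
- **Keys:** the first bar press read only about 5–6 N, so I wasn't sure it was fully down. I pressed the same key again and it reached its stop at 35 N. The key joints can't be read directly, so I judged the presses by force and height.
- **Failed check:** the last silhouette fit of the scraper failed because the network's best mask was of something else. I used its point estimate and the picture instead.

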